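# Find the tin with the full blade set by feel and hold it up

## Robot

A 6-joint arm with a two-finger parallel gripper is mounted at the origin on a cart in front of the work surface, level with it; the furniture and walls round the work are solid. World frame = base frame: x ahead of the robot, y to its left, z up, the work surface at z = 0. Lengths are in m, angles in rad, forces in N, time in s.
With the tool pointing down it reaches from about 0.25 to 0.725 m from the base axis. Payload 9.7 kg.
Tool frame: the origin (TCP) lies at the very end of the fingers, on their centre line; the grasp point (between the pads) lies 19 mm behind it; z points along the fingers, y is the direction in which the jaws open and shut (so a half turn about z gives the same grasp; the last joint's range is limited). The gripper opens to 85 mm and grips with 20 to 120 N. Pads are 22 mm wide; open, the fingers measure 114 mm over their backs; the gripper's body (76 mm by 85 mm) begins 54 mm behind the grasp point. The pads swing forward as they close: fully open they stand 13 mm farther back than shut.
Start: joints at [1.102, 0.087, 0.176, 1.66, 0, 1.571], TCP at [0.248, 0.491, 0.231] pointing down, gripper open.
Joint ranges: [-3.13, 3.13], [-0.85, 1.81], [-1.15, 1.24], [-2.2, 2.28], [-1.44, 1.52], [-3.14, 3.14]. Speed limits (rad/s): [2.22, 2.22, 2.57, 3.14, 3.14, 3.14].

## Interface

Orientations are given as a 3x3 rotation matrix whose columns are the frame's x, y, z axes.
In Python, from station import robot gives the robot as it stands.
- The arm moves only by the tool send_rows, never from a script. Its argument "commands" is a list of rows, each a list of 7 numbers: the shift along the tool's x, y, z in cm, then the turn, a rotation vector about the tool's x, y, z in degrees, then the closure, from 0 (fully open) to 1 (shut). A call has 1 to 12 rows; each row shifts and turns the pose as measured when the row begins, along the tool's axes as they then stand; what a row does not reach is not made up. A row lasts 1/12 s, in which the tool goes at most 41.7 mm and 7.16 degrees, less where a joint would pass 70% of its speed; a pose out of reach is approached as far as the arm can. A call is refused whole if a number of a shift passes 4.17 or a number of a turn 7.16, either way. A call with a gripper value outside its range is refused whole. The fingers move at their own pace and stop on an object; the grip force is fixed at half the most. Time passes only in rows, so rows that do not move let the fingers close. It gives the time, the measured TCP pose, the force and the opening at its end, in the units of the state.
- robot.sense(): the state, without advancing time (a new reading comes with each control period).
- robot.camera(name): name is "scene" or "side" or "wrist"; returns a dict with "pixels" (420x560x3 uint8, blue, green, red), "K" (3x3 intrinsics, pixels), "xyz" and "rotation" of the camera in the world. Camera axes: x right, y up, looking along -z (the intrinsics and any distortion apply to the point x, -y, -z); pixel columns grow to the right and rows downward; lengths in m; the calibration is good to about 2 mm. The wrist camera is an equidistant fisheye: a pixel r from the principal point sees the ray r / f radians off the axis. A picture is of the moment at which its call begins. There is no depth.
- robot.job_done(): hands the job in, once; it reports no verdict.
The state is a dict: "time": time; "joints": joint angles; "joint_vel": joint speeds; "tau": joint torques, N m; "tcp_pos": TCP position; "orientation": TCP orientation; "contact_force": force on the tool from outside, world axes, zero at the start; "moment": the same for the moment, N m; "gripper_width": opening from 0.0 (shut) to 1.0 (fully open).
Only numpy, scipy, OpenCV 4.12 (cv2) and the standard library are available. Lean on these libraries where they do the work, as an engineer would, in place of code of your own. Each camera call takes 0.05 s, during which the arm holds its last target.

## Task

Three identical closed steel tins of clipper blades stand in a row, and the one with the full set is clearly the heaviest. Starting with the left tin, then the middle, then the right (as the robot sees them), lift each a few centimetres off the counter to feel its weight, standing one upright on the counter and letting go of it before you take the next; then pick out the heaviest and hold it up, upright and still, with its underside at least 15 cm above the counter. Finish while still holding it in the gripper, with the other two tins standing on the counter, and do not disturb the vials, the pot and the tub standing round them.

Things in the scene. Friction and masses are not known exactly. Their poses are not given: they have to be found in the camera images.
- tin_left: Closed round steel tin, one of three alike: upright straight-sided cylinder, 54 mm diameter, 90 mm tall, to be gripped by its side; origin at the centre of its underside, z up. Hidden weight: the two lighter tins 0.16 to 0.31 kg, the heaviest 0.55 to 0.71 kg; which is heaviest changes from start to start. This is the left one of the row as the robot sees it (largest y).
- inside_tin_left: Inner floor of tin_left, unseen and fixed in it with the same origin and axes; it carries the blade pack hidden in that tin. Nothing to handle.
- tin_middle: Closed round steel tin, one of three alike: upright straight-sided cylinder, 54 mm diameter, 90 mm tall, to be gripped by its side; origin at the centre of its underside, z up. Hidden weight: the two lighter tins 0.16 to 0.31 kg, the heaviest 0.55 to 0.71 kg; which is heaviest changes from start to start. This is the middle one of the row as the robot sees it (y near 0).
- inside_tin_middle: Inner floor of tin_middle, unseen and fixed in it with the same origin and axes; it carries the blade pack hidden in that tin. Nothing to handle.
- tin_right: Closed round steel tin, one of three alike: upright straight-sided cylinder, 54 mm diameter, 90 mm tall, to be gripped by its side; origin at the centre of its underside, z up. Hidden weight: the two lighter tins 0.16 to 0.31 kg, the heaviest 0.55 to 0.71 kg; which is heaviest changes from start to start. This is the right one of the row as the robot sees it (smallest y).
- inside_tin_right: Inner floor of tin_right, unseen and fixed in it with the same origin and axes; it carries the blade pack hidden in that tin. Nothing to handle.
- white_pot: White specimen pot with a white screw lid, 51 mm in diameter, 74 mm tall, behind the right side of the row. Loose bystander, origin at the centre of its underside; leave it alone.
- clear_vial: Clear glass injection vial, 39 mm in diameter, 89 mm tall, behind the gap between middle and right tin. Loose bystander, origin at the centre of its underside; leave it alone.
- brown_vial: Small brown glass vial, 27 mm in diameter, 66 mm tall, at the front edge between left and middle tin. Loose bystander, origin at the centre of its underside; leave it alone.
- small_vial: Very small brown vial, 19 mm in diameter, 40 mm tall, at the front edge between middle and right tin. Loose bystander, origin at the centre of its underside; leave it alone.
- tub: Open white square plastic tub, 76 x 76 x 62 mm, to the right and behind the row. Loose bystander, origin at the centre of its underside; leave it alone.
Mind the look-alikes: they are no part of the job. Leave any purple look-alike of the tin_middle alone.

How it is judged:
By the outcome, as a careful person would: the job done as asked, in the order asked, and still so for the second after the job is handed in, while the arm keeps its last pose, push and grip.
It also fails if it takes over 72 s, if anything falls off the work surface, if the arm or the gripper's body presses on something with over 40 N, if the wrist force passes 120 N, or if a joint passes its speed limit or range.

## Working session

There is one attempt and no reset: what is moved stays moved. The work goes in short steps, Python scripts to look and compute and a tool call to move; the robot and the scene stay as the last step left them, time stands still between calls to the robot, and variables do not carry over. Pictures are saved under pics/ and viewed, and the job is handed in when it is done.

Besides the shell and the picture viewer there is one more tool, called after "Emit:" as name([rows], argument=value, ...), one row to a line, values as JSON. send_rows: Moves the arm, as the interface text tells. Its arguments: {"type":"object","properties":{"commands":{"type":"array","items":{"type":"array","items":{"type":"number"}}}},"required":["commands"]}

```bash
ls; mkdir -p pics; python3 - <<'E'
from station import robot
import cv2
s=robot.sense(); print({k:s[k] for k in s})
for n in ("scene","side","wrist"):
    c=robot.camera(n); cv2.imwrite(f"pics/{n}0.png",c["pixels"]); print(n,c["K"],c["xyz"],c["rotation"])
E
```

```text
pics
{'time': 0.0, 'joints': array([ 1.10198801e+00,  8.74753570e-02,  1.75144762e-01,  1.65979561e+00,
       -1.76664132e-05,  1.57079335e+00]), 'joint_vel': array([-1.25953788e-03,  1.30899610e-03, -4.54737151e-04, -7.67332246e-04,
        3.70229991e-05,  8.88499630e-04]), 'tau': array([ 2.64500068e-04, -5.20389569e+01,  4.64802825e+01,  1.61802757e-02,
        1.24253742e-05, -2.45913600e-05]), 'tcp_pos': array([0.24840682, 0.49045816, 0.23058012]), 'orientation': array([[-8.92108711e-01,  4.51820436e-01, -5.85111248e-04],
       [ 4.51820814e-01,  8.92107911e-01, -1.19437893e-03],
       [-1.76624356e-05, -1.32988129e-03, -9.99999116e-01]]), 'contact_force': array([ 0.60671866, -0.44777139, -0.72536087]), 'moment': array([-0.01654231, -0.03566068, -0.00986837]), 'gripper_width': 0.999065215626764}
scene [[436.93026458   0.         288.73509887]
 [  0.         436.93026458 202.70959618]
 [  0.           0.           1.        ]] [ 0.1498155 -0.5905928  0.5927431] [[ 0.84670565  0.32737188 -0.41942484]
 [-0.5318453   0.54323259 -0.64964523]
 [ 0.01516966  0.77312742  0.6340693 ]]
side [[420.9931697    0.         277.36551765]
 [  0.         420.9931697  206.6507366 ]
 [  0.           0.           1.        ]] [ 0.30727357 -0.66136531  0.6104291 ] [[ 0.95971782  0.18837988 -0.20845797]
 [-0.28093266  0.65476071 -0.70168743]
 [ 0.00430629  0.73198459  0.68130758]]
wrist [[325.1922621    0.         282.23926762]
 [  0.         325.1922621  203.78369827]
 [  0.           0.           1.        ]] [0.17581285 0.52750996 0.37351411] [[ 0.45199224 -0.84601838 -0.28276478]
 [ 0.89202034  0.42809335  0.14503724]
 [-0.00165445 -0.31778765  0.94816047]]
```

View pics/scene0.png

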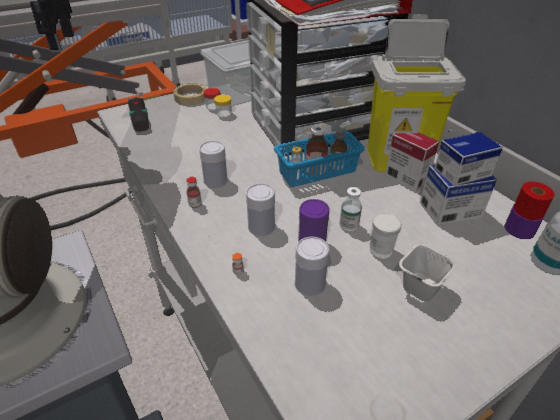

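View pics/side0.png

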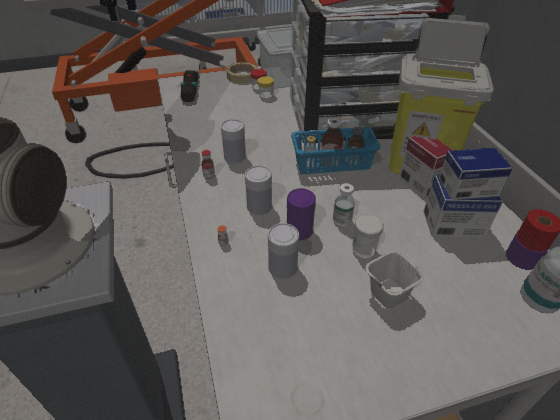

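View pics/wrist0.png

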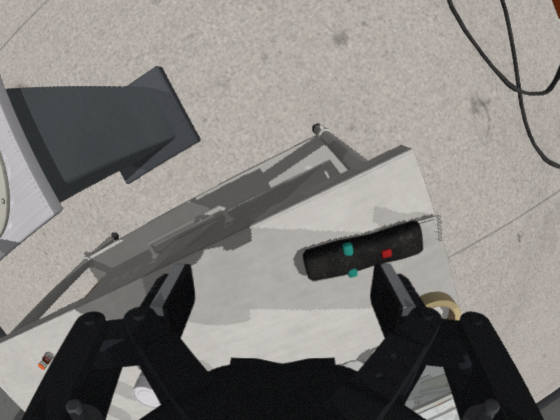

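The pictures show three grey tins, in the scene view at (213,164), (261,210) and (312,266), and in the side view at (233,141), (259,190) and (283,251). The purple look-alike is at scene (314,224). I'll leave it alone. The white pot (384,237) and clear vial (351,210) are the other tin-like objects. I'll take the grey ones, and check them in a close crop.

```bash
cat > h.py <<'E'
import numpy as np, cv2
def ray(c,u,v):
    K=c["K"]; d=np.array([(u-K[0,2])/K[0,0],-(v-K[1,2])/K[1,1],-1.]); return np.array(c["rotation"])@d
def onplane(c,u,v,z):
    d=ray(c,u,v); o=np.array(c["xyz"]); return o+d*(z-o[2])/d[2]
def proj(c,p):
    q=np.array(c["rotation"]).T@(np.array(p)-np.array(c["xyz"])); K=c["K"]
    return K[0,2]+K[0,0]*q[0]/-q[2], K[1,2]+K[1,1]*q[1]/q[2]
E
python3 - <<'E'
from station import robot
import cv2,numpy as np
from h import *
for n,r in (("scene",(180,130,290,180)),("side",(190,110,250,180))):
    c=robot.camera(n); im=c["pixels"]; x,y,w,h=r
    cv2.imwrite(f"pics/{n}_crop.png",cv2.resize(im[y:y+h,x:x+w],None,fx=2.7,fy=2.7,interpolation=cv2.INTER_CUBIC))
    cs={"scene":dict(L=(213,150),M=(261,193),R=(312,247),purple=(314,209),brown=(194,182),small=(237,257),clear=(353,193),pot=(386,224)),
        "side":dict(L=(233,127),M=(259,175),R=(283,236),purple=(301,197),brown=(207,153),small=(223,229),clear=(347,188),pot=(368,222))}[n]
    hs=dict(L=.09,M=.09,R=.09,purple=.09,brown=.066,small=.04,clear=.089,pot=.074)
    for k,(u,v) in cs.items(): print(n,k,onplane(c,u,v,hs[k]).round(3))
    hsv=cv2.cvtColor(im,cv2.COLOR_BGR2HSV)
    for p in ((213,170),(261,215),(312,275),(300,300)) if n=="scene" else ((233,148),(259,195),(283,260)): print(p,hsv[p[1],p[0]])
E
```

```text
scene L [0.439 0.156 0.09 ]
scene M [ 0.453 -0.025  0.09 ]
scene R [ 0.455 -0.191  0.09 ]
scene purple [ 0.512 -0.114  0.09 ]
scene brown [0.37  0.103 0.066]
scene small [ 0.36  -0.103  0.04 ]
scene clear [ 0.602 -0.112  0.089]
scene pot [ 0.609 -0.199  0.074]
(213, 170) [126  13 102]
(261, 215) [128  19 105]
(312, 275) [124  18 102]
(300, 300) [ 11  11 186]
side L [0.444 0.158 0.09 ]
side M [ 0.457 -0.027  0.09 ]
side R [ 0.455 -0.198  0.09 ]
side purple [ 0.516 -0.112  0.09 ]
side brown [0.374 0.108 0.066]
side small [ 0.366 -0.105  0.04 ]
side clear [ 0.609 -0.111  0.089]
side pot [ 0.617 -0.193  0.074]
(233, 148) [130  10  74]
(259, 195) [128  13  76]
(283, 260) [120   7  78]
```

View pics/scene_crop.png

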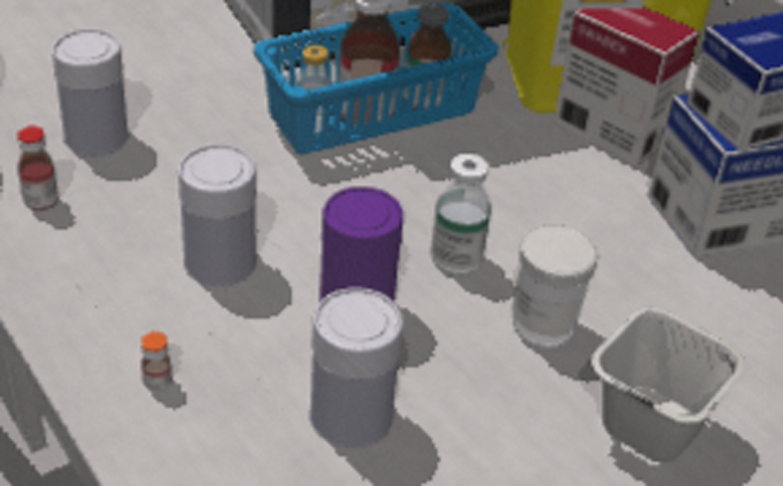

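View pics/side_crop.png

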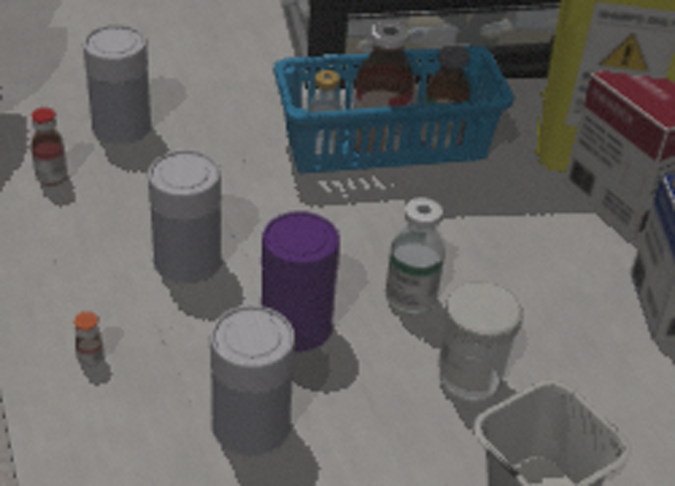

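```bash
python3 - <<'E'
from station import robot
from h import *
for n,x0,y0,P in (("scene",180,130,dict(L=(88,51),M=(218,167),R=(358,316))),("side",190,110,dict(L=(117,45),M=(185,171),R=(252,333)))):
    c=robot.camera(n)
    for k,(a,b) in P.items():
        u,v=x0+a/2.7-.3,y0+b/2.7-.3
        t=onplane(c,u,v,.09); ub=proj(c,[t[0],t[1],0]); e=proj(c,t+[0,.0,-.09]-np.array([0,.027,0]))
        print(n,k,(round(u),round(v)),t.round(4),"base front crop px",((e[0]-x0)*2.7,(e[1]-y0)*2.7))
E
```

```text
scene L (212, 149) [0.4396 0.1622 0.09  ] base front crop px (np.float64(111.43214852222076), np.float64(158.73276075033644))
scene M (260, 192) [ 0.4545 -0.0203  0.09  ] base front crop px (np.float64(238.61158266796272), np.float64(283.609825983683))
scene R (312, 247) [ 0.4553 -0.1903  0.09  ] base front crop px (np.float64(374.3586538685894), np.float64(442.0422880809383))
side L (233, 126) [0.4448 0.1604 0.09  ] base front crop px (np.float64(129.4131703957071), np.float64(148.11667139687853))
side M (258, 173) [ 0.4575 -0.0209  0.09  ] base front crop px (np.float64(196.00766016665938), np.float64(282.7890804791766))
side R (283, 233) [ 0.4573 -0.1912  0.09  ] base front crop px (np.float64(261.126499716752), np.float64(453.4909121250883))
```

Emit:
send_rows([
  [0,0,0,0,0,-5.4,0],
  [0,0,0,0,0,-5.4,0],
  [0,0,0,0,0,-5.4,0],
  [0,0,0,0,0,-5.4,0],
  [0,0,0,0,0,-5.4,0],
  [0,0,0,0,0,0,0],
])

```text
time: 0.85
tcp_pos: [0.2484, 0.4905, 0.2308]
orientation: [[-1.0, -0.024, -0.0], [-0.024, 1.0, -0.001], [0.0, -0.001, -1.0]]
contact_force: [-0.7, 1.4, 0.2]
gripper_width: 0.997
```

Emit:
send_rows([
  [-1.9,-3.2,0,0,0,0.28,0],
  [-1.9,-3.2,0,0,0,0.28,0],
  [-1.9,-3.2,0,0,0,0.28,0],
  [-1.9,-3.2,0,0,0,0.28,0],
  [-1.9,-3.2,0,0,0,0.28,0],
  [-1.9,-3.2,0,0,0,0,0],
  [-1.9,-3.2,0,0,0,0,0],
  [-1.9,-3.2,0,0,0,0,0],
  [-1.9,-3.2,0,0,0,0,0],
  [0,0,0,0,0,0,0],
])

```text
time: 1.68
tcp_pos: [0.423, 0.1909, 0.2292]
orientation: [[-1.0, 0.029, 0.001], [0.029, 1.0, -0.001], [-0.001, -0.001, -1.0]]
contact_force: [0.5, -0.1, 0.8]
gripper_width: 1.0
```

```bash
python3 - <<'E'
from station import robot
import cv2
c=robot.camera("wrist"); cv2.imwrite("pics/wrist1.png",c["pixels"]); s=robot.sense(); print(s["tcp_pos"],s["joints"],c["xyz"],c["rotation"])
E
```

```text
[0.42214041 0.19264062 0.22928899] [ 4.28407575e-01 -1.18304637e-01 -3.05585678e-02  1.65863171e+00
 -4.74998977e-04  4.57454439e-01] [0.34149764 0.19340729 0.37202382] [[ 0.02913804 -0.94762716 -0.31804674]
 [ 0.99957367  0.027032    0.01103413]
 [-0.0018588  -0.31823266  0.94801082]]
```

View pics/wrist1.png

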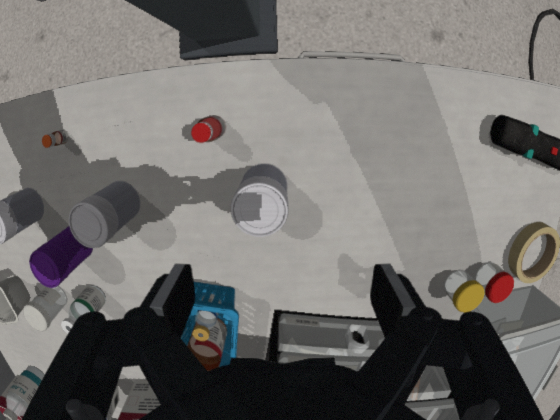

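```bash
cat >> h.py <<'E'
def fray(c,u,v):
    K=c["K"]; a=(u-K[0,2]); b=(v-K[1,2]); r=np.hypot(a,b); th=r/K[0,0]; s=np.sin(th)/max(r,1e-9)
    return np.array(c["rotation"])@np.array([a*s,-b*s,-np.cos(th)])
def fplane(c,u,v,z):
    d=fray(c,u,v); o=np.array(c["xyz"]); return o+d*(z-o[2])/d[2]
E
python3 - <<'E'
from station import robot
from h import *
c=robot.camera("wrist")
im=c["pixels"]; cv2.imwrite("pics/wcrop.png",cv2.resize(im[150:260,50:320],None,fx=2.9,fy=2.9))
for n,u,v,z in (("L",262,209,.09),("Lright edge",288,209,.09),("Lleft",236,209,.09),("M",90,225,.09),("R",4,220,.09),("brown",207,130,.066)): print(n,fplane(c,u,v,z).round(4))
E
```

```text
L [0.4397 0.1732 0.09  ]
Lright edge [0.4404 0.1972 0.09  ]
Lleft [0.439 0.149 0.09 ]
M [ 0.4531 -0.0139  0.09  ]
R [ 0.4466 -0.1598  0.09  ]
brown [0.3669 0.1222 0.066 ]
```

View pics/wcrop.png

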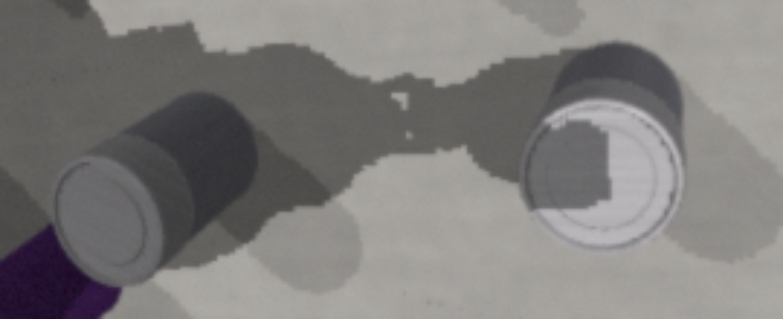

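Emit:
send_rows([
  [0,0,0,0,0,-1.6,0],
  [-1.0,-1.2,1.0,0,0,0,0],
  [-0.9,-1.3,2.0,0,0,0,0],
  [0,0,2.0,0,0,0,0],
  [0,0,2.0,0,0,0,0],
  [0,0,1.0,0,0,0,0],
  [0,0,0,0,0,0,0],
  [0,0,0,0,0,0,0],
])

```text
time: 2.45
tcp_pos: [0.4383, 0.1773, 0.1476]
orientation: [[-1.0, -0.016, 0.001], [-0.016, 1.0, 0.003], [-0.002, 0.003, -1.0]]
contact_force: [0.2, 0.5, 0.2]
gripper_width: 1.0
```

```bash
python3 - <<'E'
from station import robot
from h import *
c=robot.camera("wrist"); cv2.imwrite("pics/wrist2.png",c["pixels"]); s=robot.sense(); print(s["tcp_pos"],s["orientation"],c["xyz"],c["rotation"])
E
```

```text
[0.43836795 0.17738377 0.14779123] [[-0.99987047 -0.01600464  0.00170318]
 [-0.01600003  0.99986838  0.00268704]
 [-0.00174596  0.00265944 -0.99999494]] [0.35658502 0.17564242 0.29031355] [[-0.01584789 -0.94763809 -0.3189528 ]
 [ 0.9998723  -0.01436329 -0.00700625]
 [ 0.00205818 -0.31902311  0.9477447 ]]
```

View pics/wrist2.png

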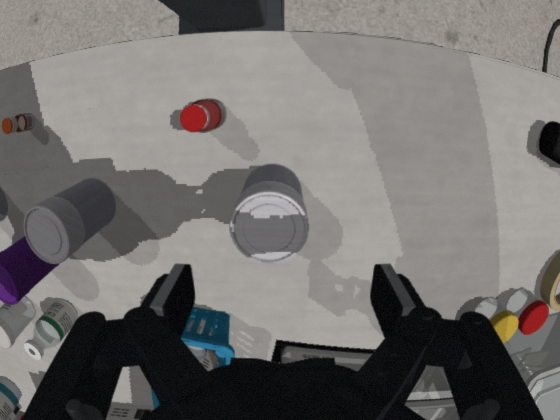

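```bash
python3 - <<'E'
from station import robot
from h import *
c=robot.camera("wrist")
cv2.imwrite("pics/wcrop2.png",cv2.resize(c["pixels"][150:280,20:320],None,fx=2.6,fy=2.6))
for u,v in ((270,227),(231,227),(309,227),(270,192),(270,262)): print(fplane(c,u,v,.09).round(4))
print(fplane(c,201,116,.066),fplane(c,49,236,.09))
E
```

```text
[0.4407 0.1692 0.09  ]
[0.4412 0.1429 0.09  ]
[0.4403 0.1953 0.09  ]
[0.4163 0.1692 0.09  ]
[0.4674 0.1693 0.09  ]
[0.36862207 0.11974433 0.066     ] [ 0.45520289 -0.01518312  0.09      ]
```

View pics/wcrop2.png

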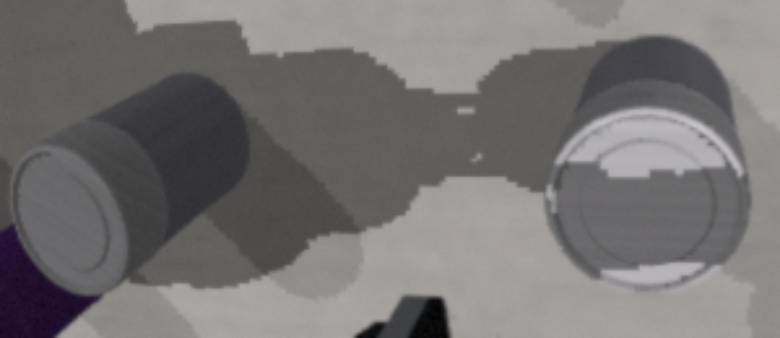

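Emit:
send_rows([
  [-0.2,-0.8,0,0,0,0.5,0],
  [0,0,0,0,0,0,0],
])

```text
time: 2.72
tcp_pos: [0.4415, 0.1697, 0.1502]
orientation: [[-1.0, -0.008, 0.005], [-0.008, 1.0, 0.004], [-0.005, 0.004, -1.0]]
contact_force: [-0.1, 0.0, -0.2]
gripper_width: 0.999
```

Emit:
send_rows([
  [0,0,2,0,0,0,0],
  [0,0,2,0,0,0,0],
  [0,0,2,0,0,0,0],
  [0,0,2,0,0,0,0],
  [0,0,2,0,0,0,0],
  [0,0,1,0,0,0,0],
  [0,0,0.5,0,0,0,0],
  [0,0,0,0,0,0,0],
])

```text
time: 3.38
tcp_pos: [0.4476, 0.1698, 0.0385]
orientation: [[-1.0, -0.004, 0.017], [-0.004, 1.0, 0.008], [-0.017, 0.008, -1.0]]
contact_force: [0.0, -0.6, 0.2]
gripper_width: 0.995
```

```bash
python3 - <<'E'
from station import robot
from h import *
for n in ("wrist","side"):
    c=robot.camera(n); cv2.imwrite(f"pics/{n}3.png",c["pixels"])
s=robot.sense(); print(s["tcp_pos"],s["orientation"],s["contact_force"])
E
```

```text
[0.4482858  0.17015629 0.03981287] [[-0.99981058 -0.00397578  0.01905262]
 [-0.00380382  0.99995178  0.0090537 ]
 [-0.0190877   0.00897951 -0.99977749]] [-0.11453433  0.4626805  -0.18448976]
```

View pics/wrist3.png

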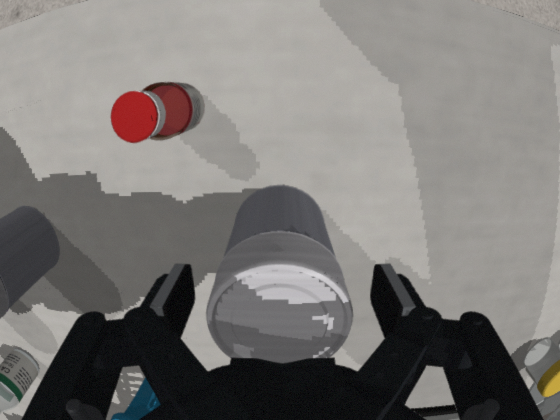

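Emit:
send_rows([
  [0.6,0,0.2,0.5,1.1,0,0],
  [0,0,0,0,0,0,0],
  [0,0,0,0,0,0,0],
])

```text
time: 3.73
tcp_pos: [0.4433, 0.1707, 0.0406]
orientation: [[-1.0, -0.004, 0.002], [-0.004, 1.0, 0.001], [-0.002, 0.001, -1.0]]
contact_force: [0.2, -0.1, 0.2]
gripper_width: 0.996
```

Emit:
send_rows([
  [0,0,0,0,0,0,1],
  [0,0,0,0,0,0,1],
  [0,0,0,0,0,0,1],
  [0,0,0,0,0,0,1],
  [0,0,0,0,0,0,1],
  [0,0,0,0,0,0,1],
  [0,0,0,0,0,0,1],
  [0,0,0,0,0,0,1],
  [0,0,0,0,0,0,1],
])

```text
time: 4.48
tcp_pos: [0.4442, 0.171, 0.0421]
orientation: [[-1.0, -0.004, 0.004], [-0.004, 1.0, 0.001], [-0.004, 0.001, -1.0]]
contact_force: [0.2, -1.3, -0.2]
gripper_width: 0.618
```

Emit:
send_rows([
  [0,0,0,0,0,0,1],
  [0,0,-0.5,0,0,0,1],
  [0,0,-1,0,0,0,1],
  [0,0,-1,0,0,0,1],
  [0,0,-1,0,0,0,1],
  [0,0,-1,0,0,0,1],
  [0,0,-0.5,0,0,0,1],
  [0,0,0,0,0,0,1],
  [0,0,0,0,0,0,1],
  [0,0,0,0,0,0,1],
  [0,0,0,0,0,0,1],
  [0,0,0,0,0,0,1],
])

```text
time: 5.48
tcp_pos: [0.4438, 0.171, 0.098]
orientation: [[-1.0, -0.004, 0.004], [-0.004, 1.0, 0.002], [-0.004, 0.002, -1.0]]
contact_force: [0.5, -1.0, -1.5]
gripper_width: 0.618
```

```bash
python3 - <<'E'
from station import robot
from h import *
import numpy as np
f=[]
for i in range(4):
    c=robot.camera("side"); s=robot.sense(); f.append(s["contact_force"])
print(np.mean(f,0),np.std(f,0)); print(s["tcp_pos"],s["orientation"],s["tau"],s["gripper_width"])
cv2.imwrite("pics/side4.png",c["pixels"])
E
```

```text
[ 5.75470087e-02 -9.20592633e-04 -2.23598666e+00] [0.33149219 0.54855498 0.6016611 ]
[0.44382995 0.17097315 0.09808921] [[-0.99998294 -0.00395488  0.00429933]
 [-0.0039478   0.99999084  0.00165392]
 [-0.00430583  0.00163692 -0.99998939]] [ 8.66084429e-04 -4.11791575e+01  4.78824914e+01 -5.01554646e-02
  6.37532357e-04 -2.05522042e-06] 0.6185901494602359
```

View pics/side4.png

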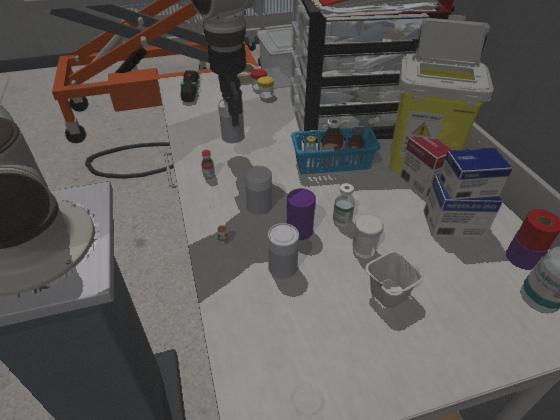

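Left tin weighs about 2.2 N, so it's a light one. I'll set it back down.

Emit:
send_rows([
  [0,0,1,0,0,0,1],
  [0,0,1,0,0,0,1],
  [0,0,1,0,0,0,1],
  [0,0,1,0,0,0,1],
  [0,0,0.6,0,0,0,1],
  [0,0,0.3,0,0,0,1],
  [0,0,0,0,0,0,1],
  [0,0,0,0,0,0,1],
])

```text
time: 6.35
tcp_pos: [0.4432, 0.1707, 0.0421]
orientation: [[-1.0, -0.004, 0.002], [-0.004, 1.0, 0.001], [-0.002, 0.001, -1.0]]
contact_force: [-0.6, 0.1, 2.1]
gripper_width: 0.615
```

Emit:
send_rows([
  [0,0,0,0,0,0,0],
  [0,0,0,0,0,0,0],
  [0,0,0,0,0,0,0],
  [0,0,0,0,0,0,0],
  [0,0,0,0,0,0,0],
  [0,0,0,0,0,0,0],
  [0,0,0,0,0,0,0],
  [0,0,0,0,0,0,0],
])

```text
time: 7.02
tcp_pos: [0.4446, 0.1713, 0.0445]
orientation: [[-1.0, -0.004, 0.006], [-0.004, 1.0, 0.002], [-0.006, 0.002, -1.0]]
contact_force: [0.4, -1.0, -0.1]
gripper_width: 1.0
```

Emit:
send_rows([
  [0,0,-2,0,0,0,0],
  [0,0,-2,0,0,0,0],
  [0,0,-2,0,0,0,0],
  [0,0,-2,0,0,0,0],
  [0,0,-2,0,0,0,0],
  [0,0,-1,0.1,0.3,0,0],
  [-0.3,-3,0,0,0,0,0],
  [-0.3,-3,0,0,0,0,0],
  [-0.3,-3,0,0,0,0,0],
  [-0.3,-3,0,0,0,0,0],
  [0,-3,0,0,0,0,0],
  [0,-2,0,0,0,0,0],
])

```text
time: 8.02
tcp_pos: [0.4567, -0.0018, 0.1598]
orientation: [[-1.0, -0.013, 0.001], [-0.013, 1.0, 0.0], [-0.001, 0.0, -1.0]]
contact_force: [0.4, 0.2, -0.2]
gripper_width: 0.997
```

Emit:
send_rows([
  [0,0,0,0,0,0,0],
  [0,0,0,0,0,0,0],
])

```text
time: 8.18
tcp_pos: [0.4566, -0.0055, 0.1599]
orientation: [[-1.0, -0.008, 0.001], [-0.008, 1.0, -0.0], [-0.001, -0.0, -1.0]]
contact_force: [0.4, -0.2, 0.3]
gripper_width: 0.999
```

```bash
python3 - <<'E'
from station import robot
from h import *
for n in ("wrist","side"):
    c=robot.camera(n); cv2.imwrite(f"pics/{n}5.png",c["pixels"])
s=robot.sense(); print(s["tcp_pos"],s["orientation"],s["contact_force"])
E
```

```text
[ 0.45667812 -0.00453915  0.15983216] [[-9.99953473e-01 -9.58719985e-03  1.06626661e-03]
 [-9.58745274e-03  9.99954012e-01 -2.32308421e-04]
 [-1.06399039e-03 -2.42520394e-04 -9.99999405e-01]] [-0.49110837  0.15441741 -0.11909179]
```

View pics/wrist5.png

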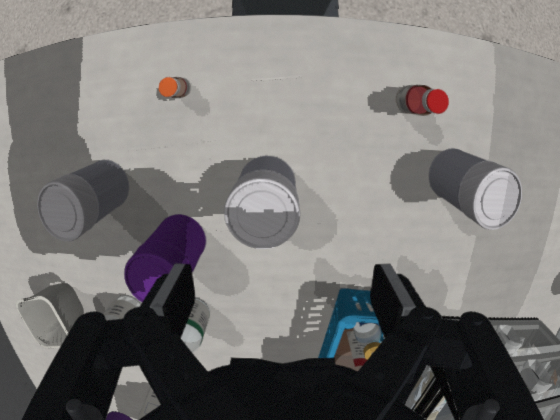

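View pics/side5.png

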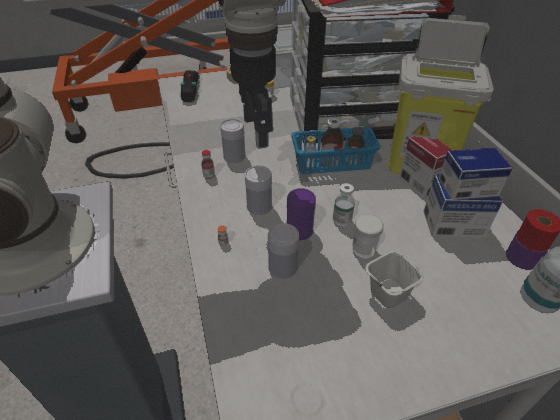

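Left tin stands again at side (232,142). The wrist view shows the middle lid at (262,213), the right lid at (63,210), and the purple one at about (150,275).

```bash
python3 - <<'E'
from station import robot
from h import *
c=robot.camera("wrist")
for u,v,z in ((262,213,.09),(225,213,.09),(299,213,.09),(262,182,.09),(262,248,.09),(63,210,.09),(150,275,.09),(168,87,.04)): print(fplane(c,u,v,z).round(4))
E
```

```text
[ 0.4534 -0.0189  0.09  ]
[ 0.4537 -0.045   0.09  ]
[0.4532 0.0069 0.09  ]
[ 0.4311 -0.0186  0.09  ]
[ 0.4806 -0.0192  0.09  ]
[ 0.4537 -0.1855  0.09  ]
[ 0.5082 -0.111   0.09  ]
[ 0.3628 -0.0997  0.04  ]
```

Emit:
send_rows([
  [0.0,-1.4,0,0,0,0.4,0],
  [0,0,0,0,0,0,0],
  [0,0,2,0,0.1,0,0],
  [0,0,2,0,0.1,0,0],
  [0,0,2,0,0.1,0,0],
])

```text
time: 8.75
tcp_pos: [0.4597, -0.0134, 0.1025]
orientation: [[-1.0, -0.01, 0.004], [-0.01, 1.0, 0.001], [-0.004, 0.001, -1.0]]
contact_force: [0.0, 0.3, -0.4]
gripper_width: 1.0
```

Emit:
send_rows([
  [0.4,-0.6,0.3,0,0.3,0.4,0],
  [0,0,1.5,0,0.1,0,0],
  [0,0,2,0,0.1,0,0],
  [0,0,1.5,0,0.1,0,0],
  [0,0,0.8,0,0.1,0,0],
  [0,0,0,0,0,0,0],
])

```text
time: 9.25
tcp_pos: [0.4532, -0.0158, 0.0384]
orientation: [[-1.0, -0.008, -0.014], [-0.008, 1.0, 0.001], [0.014, 0.002, -1.0]]
contact_force: [-0.7, 0.8, 0.2]
gripper_width: 1.002
```

```bash
python3 - <<'E'
from station import robot
from h import *
c=robot.camera("wrist"); cv2.imwrite(f"pics/wrist6.png",c["pixels"])
s=robot.sense(); print(s["tcp_pos"],s["orientation"],s["contact_force"])
E
```

```text
[ 0.4535346  -0.01576736  0.03929217] [[-0.99988331 -0.00822075 -0.0128755 ]
 [-0.00824004  0.999965    0.00144623]
 [ 0.01286316  0.00155215 -0.99991606]] [ 0.1868804  -0.36352561  0.96470448]
```

View pics/wrist6.png

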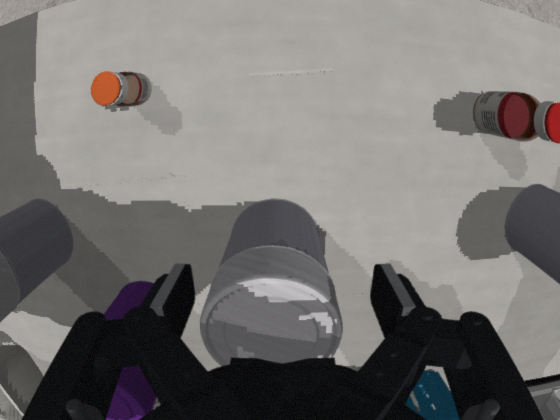

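Emit:
send_rows([
  [-0.2,-0.4,0.1,0,-0.7,0,0],
  [0,0,0,0,0,0,0],
  [0,0,0,0,0,0,0],
])

```text
time: 9.55
tcp_pos: [0.4572, -0.0198, 0.0412]
orientation: [[-1.0, -0.009, 0.004], [-0.009, 1.0, 0.001], [-0.004, 0.001, -1.0]]
contact_force: [-0.6, -0.0, 0.5]
gripper_width: 1.001
```

Emit:
send_rows([
  [0,0,0,0,0.2,0,1],
  [0,0,0,0,0,0,1],
  [0,0,0,0,0,0,1],
  [0,0,0,0,0,0,1],
  [0,0,0,0,0,0,1],
  [0,0,0,0,0,0,1],
  [0,0,0,0,0,0,1],
  [0,0,0,0,0,0,1],
  [0,0,0,0,0,0,1],
  [0,0,0,0,0,0,1],
])

```text
time: 10.38
tcp_pos: [0.4584, -0.0202, 0.0435]
orientation: [[-1.0, -0.008, 0.003], [-0.008, 1.0, 0.001], [-0.003, 0.001, -1.0]]
contact_force: [0.8, 0.1, 0.1]
gripper_width: 0.616
```

Emit:
send_rows([
  [0,0,-0.5,0,0,0,1],
  [0,0,-1,0,0,0,1],
  [0,0,-1,0,0,0,1],
  [0,0,-1,0,0,0,1],
  [0,0,-1,0,0,0,1],
  [0,0,-0.5,0,0,0,1],
  [0,0,0,0,0,0,1],
  [0,0,0,0,0,0,1],
  [0,0,0,0,0,0,1],
  [0,0,0,0,0,0,1],
  [0,0,0,0,0,0,1],
])

```text
time: 11.3
tcp_pos: [0.4563, -0.0201, 0.0968]
orientation: [[-1.0, -0.008, -0.002], [-0.008, 1.0, 0.001], [0.002, 0.001, -1.0]]
contact_force: [-1.1, 0.0, -7.4]
gripper_width: 0.616
```

```bash
python3 - <<'E'
from station import robot
from h import *
import numpy as np
f=[]
for i in range(4):
    c=robot.camera("side"); s=robot.sense(); f.append(s["contact_force"])
print(np.mean(f,0),np.std(f,0)); print(s["tcp_pos"],s["orientation"],s["gripper_width"])
cv2.imwrite("pics/side7.png",c["pixels"])
E
```

```text
[-0.32114068 -0.37017836 -7.37253842] [0.37017654 0.50192673 0.19854794]
[ 0.45635933 -0.0201018   0.09688045] [[-0.99996373 -0.00836031 -0.001627  ]
 [-0.00836262  0.99996403  0.0014173 ]
 [ 0.00161509  0.00143086 -0.99999767]] 0.617169453688607
```

View pics/side7.png

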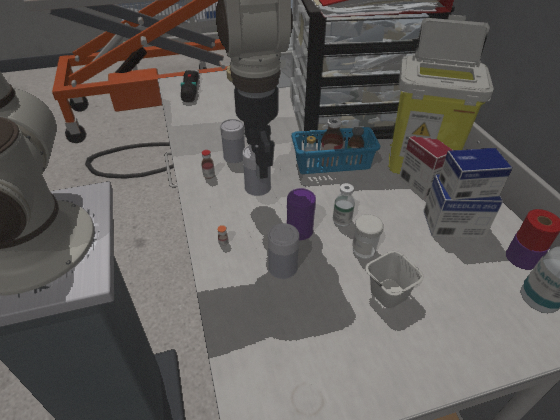

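The middle tin reads about 7.4 N, so it's the heavy one, and the side view shows it lifted upright at (257,172). I still have to weigh the right tin as asked. Setting the middle one down.

Emit:
send_rows([
  [0,0,1,0,0,0,1],
  [0,0,1,0,0,0,1],
  [0,0,1,0,0,0,1],
  [0,0,1,0,0,0,1],
  [0,0,0.4,0,0,0,1],
  [0,0,0.3,0,0,0,1],
  [0,0,0.1,0,0,0,1],
  [0,0,0,0,0,0,1],
])

```text
time: 12.17
tcp_pos: [0.4557, -0.02, 0.0438]
orientation: [[-1.0, -0.008, -0.002], [-0.008, 1.0, 0.001], [0.002, 0.001, -1.0]]
contact_force: [0.1, 0.1, -6.9]
gripper_width: 0.617
```

Emit:
send_rows([
  [0,0,0.2,0,0,0,1],
  [0,0,0.1,0,0,0,1],
  [0,0,0,0,0,0,1],
])

```text
time: 12.42
tcp_pos: [0.4562, -0.02, 0.0439]
orientation: [[-1.0, -0.008, 0.0], [-0.008, 1.0, 0.001], [-0.0, 0.001, -1.0]]
contact_force: [0.5, -0.0, -6.8]
gripper_width: 0.619
```

Emit:
send_rows([
  [0,0,0.3,0,0,0,1],
  [0,0,0.3,0,0,0,1],
  [0,0,0.2,0,0,0,1],
])

```text
time: 12.67
tcp_pos: [0.4575, -0.02, 0.0436]
orientation: [[-1.0, -0.008, 0.006], [-0.008, 1.0, 0.001], [-0.006, 0.001, -1.0]]
contact_force: [-9.9, 0.5, 9.6]
gripper_width: 0.619
```

Emit:
send_rows([
  [0,0,0,0,0.2,0,1],
  [0,0,0,0,0,0,0],
  [0,0,0,0,0,0,0],
  [0,0,0,0,0,0,0],
  [0,0,0,0,0,0,0],
  [0,0,0,0,0,0,0],
  [0,0,0,0,0,0,0],
  [0,0,0,0,0,0,0],
])

```text
time: 13.33
tcp_pos: [0.4601, -0.0201, 0.0454]
orientation: [[-1.0, -0.008, 0.009], [-0.008, 1.0, 0.001], [-0.009, 0.001, -1.0]]
contact_force: [0.5, -0.3, -0.3]
gripper_width: 1.0
```

Emit:
send_rows([
  [0,0,-2,0,0.3,0,0],
  [0,0,-2,0,0,0,0],
  [0,0,-2,0,0,0,0],
  [0,0,-2,0,0,0,0],
  [0,0,-2,0,0,0,0],
  [0,0,-1,0,0,0,0],
  [0,-3,0,0,0,0,0],
  [0,-3,0,0,0,0,0],
  [0,-3,0,0,0,0,0],
  [0,-3,0,0,0,0,0],
  [0,-2.5,0,0,0,0,0],
  [0,-1,0,0,0,0,0],
])

```text
time: 14.33
tcp_pos: [0.4609, -0.1788, 0.158]
orientation: [[-1.0, -0.016, 0.002], [-0.016, 1.0, 0.001], [-0.002, 0.001, -1.0]]
contact_force: [0.5, 0.4, 0.4]
gripper_width: 1.0
```

Emit:
send_rows([
  [0,0,0,0,0,0,0],
  [0,0,0,0,0,0,0],
])

```text
time: 14.5
tcp_pos: [0.4604, -0.1805, 0.1569]
orientation: [[-1.0, -0.012, 0.0], [-0.012, 1.0, 0.002], [-0.0, 0.002, -1.0]]
contact_force: [0.3, -0.4, 0.1]
gripper_width: 0.996
```

```bash
python3 - <<'E'
from station import robot
from h import *
c=robot.camera("wrist"); cv2.imwrite(f"pics/wrist8.png",c["pixels"])
s=robot.sense(); print(s["tcp_pos"],s["orientation"],s["contact_force"])
E
```

```text
[ 0.46041976 -0.18013903  0.15685538] [[-9.99921466e-01 -1.25275063e-02  3.51641884e-04]
 [-1.25268792e-02  9.99920035e-01  1.73207885e-03]
 [-3.73312394e-04  1.72753784e-03 -9.99998438e-01]] [0.54251385 0.6245657  0.18125172]
```

View pics/wrist8.png

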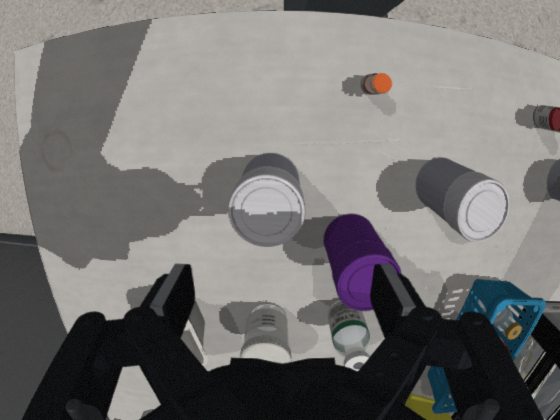

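```bash
python3 - <<'E'
from station import robot
from h import *
c=robot.camera("wrist")
for u,v,z in ((267,211,.09),(230,211,.09),(304,211,.09),(267,177,.09),(267,245,.09),(482,210,.09),(365,278,.09),(378,83,.04)): print(fplane(c,u,v,z).round(4))
E
```

```text
[ 0.4545 -0.1907  0.09  ]
[ 0.4549 -0.2164  0.09  ]
[ 0.4542 -0.1653  0.09  ]
[ 0.4306 -0.1907  0.09  ]
[ 0.4804 -0.1908  0.09  ]
[ 0.4525 -0.0229  0.09  ]
[ 0.5087 -0.1159  0.09  ]
[ 0.3627 -0.1044  0.04  ]
```

R is at (0.455, -0.191), which agrees with the scene and side cameras. Middle tin still stands, at (0.4525, -0.023).

Emit:
send_rows([
  [0.4,-1.1,0,0,0,0.6,0],
  [0,0,0,0,0,0,0],
  [0,0,2,0,0.1,0,0],
  [0,0,2,0,0.1,0,0],
  [0,0,1.5,0,0.1,0,0],
  [0,0,0,0,0,0,0],
])

```text
time: 15.1
tcp_pos: [0.4576, -0.1877, 0.102]
orientation: [[-1.0, -0.008, -0.001], [-0.008, 1.0, 0.001], [0.001, 0.001, -1.0]]
contact_force: [-1.1, 0.8, -0.9]
gripper_width: 0.994
```

Emit:
send_rows([
  [0.2,-0.4,0.2,0,0,0.4,0],
  [0,0,1.5,0,0.1,0,0],
  [0,0,2,0,0.1,0,0],
  [0,0,1.5,0,0.1,0,0],
  [0,0,0.8,0,0.1,0,0],
  [0,0,0,0,0,0,0],
])

```text
time: 15.6
tcp_pos: [0.4573, -0.1922, 0.0454]
orientation: [[-1.0, -0.001, -0.002], [-0.001, 1.0, -0.002], [0.002, -0.002, -1.0]]
contact_force: [-0.4, 0.1, 0.2]
gripper_width: 0.998
```

```bash
python3 - <<'E'
from station import robot
from h import *
c=robot.camera("wrist"); cv2.imwrite(f"pics/wrist9.png",c["pixels"])
s=robot.sense(); print(s["tcp_pos"],s["orientation"],s["contact_force"])
E
```

```text
[ 0.45759717 -0.19227593  0.04624615] [[-0.99999845 -0.00123491 -0.00125542]
 [-0.00123239  0.99999723 -0.00200619]
 [ 0.00125789 -0.00200464 -0.9999972 ]] [ 0.44817803 -0.69393355  0.30678921]
```

View pics/wrist9.png

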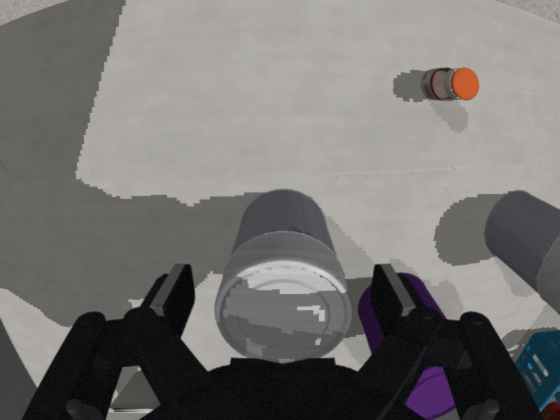

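Tin centred between the pads at (283,310). I'll close on it and then lift.

Emit:
send_rows([
  [0,0,0.5,0,0,0,0],
  [0,0,0,0,0,0,1],
  [0,0,0,0,0,0,1],
  [0,0,0,0,0,0,1],
  [0,0,0,0,0,0,1],
  [0,0,0,0,0,0,1],
  [0,0,0,0,0,0,1],
  [0,0,0,0,0,0,1],
  [0,0,0,0,0,0,1],
  [0,0,0,0,0,0,1],
  [0,0,0,0,0,0,1],
])

```text
time: 16.57
tcp_pos: [0.459, -0.1929, 0.0447]
orientation: [[-1.0, -0.001, 0.003], [-0.001, 1.0, -0.003], [-0.003, -0.003, -1.0]]
contact_force: [0.8, 0.3, -0.7]
gripper_width: 0.616
```

Emit:
send_rows([
  [0,0,-0.5,0,0,0,1],
  [0,0,-1,0,0,0,1],
  [0,0,-1,0,0,0,1],
  [0,0,-1,0,0,0,1],
  [0,0,-1,0,0,0,1],
  [0,0,-0.5,0,0,0,1],
  [0,0,0,0,0,0,1],
  [0,0,0,0,0,0,1],
  [0,0,0,0,0,0,1],
  [0,0,0,0,0,0,1],
  [0,0,0,0,0,0,1],
])

```text
time: 17.48
tcp_pos: [0.4594, -0.1929, 0.1016]
orientation: [[-1.0, -0.001, 0.005], [-0.001, 1.0, -0.004], [-0.005, -0.004, -1.0]]
contact_force: [0.0, -0.3, -2.4]
gripper_width: 0.615
```

```bash
python3 - <<'E'
from station import robot
from h import *
import numpy as np
f=[]
for i in range(4):
    c=robot.camera("side"); s=robot.sense(); f.append(s["contact_force"])
print(np.mean(f,0),np.std(f,0)); print(s["tcp_pos"],s["orientation"],s["gripper_width"])
cv2.imwrite("pics/side10.png",c["pixels"])
E
```

```text
[-0.04195832  0.26926278 -2.6581408 ] [0.39867897 0.61045314 0.19773199]
[ 0.45939535 -0.19291568  0.10169723] [[-0.99998861 -0.0011416   0.00463337]
 [-0.00116161  0.99999001 -0.00431719]
 [-0.00462839 -0.00432253 -0.99997995]] 0.6173923850460625
```

View pics/side10.png

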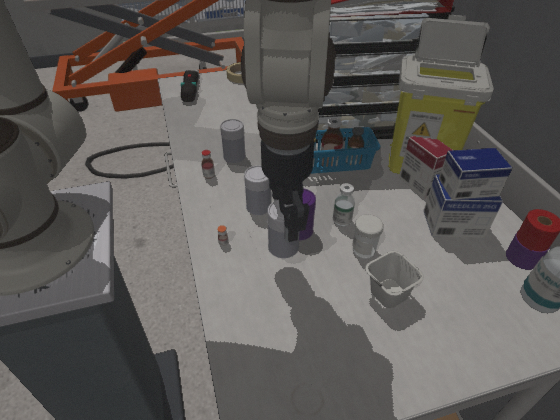

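Right tin is about 2.7 N, so light. Middle is the heaviest. I'm setting the right tin down.

Emit:
send_rows([
  [0,0,1,0,0,0,1],
  [0,0,1,0,0,0,1],
  [0,0,1,0,0,0,1],
  [0,0,1,0,0,0,1],
  [0,0,0.6,0,0,0,1],
  [0,0,0.3,0,0,0,1],
  [0,0,0.1,0,0,0,1],
  [0,0,0,0,0,0,1],
])

```text
time: 18.35
tcp_pos: [0.4587, -0.1927, 0.0446]
orientation: [[-1.0, -0.001, 0.002], [-0.001, 1.0, -0.003], [-0.002, -0.003, -1.0]]
contact_force: [0.1, 1.4, 4.6]
gripper_width: 0.62
```

Force +4.6 N, so it's on the counter. Opening the gripper.

Emit:
send_rows([
  [0,0,0,0,0,0,0],
  [0,0,0,0,0,0,0],
  [0,0,0,0,0,0,0],
  [0,0,0,0,0,0,0],
  [0,0,0,0,0,0,0],
  [0,0,0,0,0,0,0],
  [0,0,0,0,0,0,0],
])

```text
time: 18.93
tcp_pos: [0.4602, -0.1934, 0.0469]
orientation: [[-1.0, -0.001, 0.006], [-0.001, 1.0, -0.005], [-0.006, -0.005, -1.0]]
contact_force: [0.4, 0.1, -0.4]
gripper_width: 1.0
```

Emit:
send_rows([
  [0,0,-2,0,0.2,0,0],
  [0,0,-2,0,0,0,0],
  [0,0,-2,0,0,0,0],
  [0,0,-2,0,0,0,0],
  [0,0,-2,0,0,0,0],
  [0,0,-1,0,0,0,0],
  [0,3,0,0,0,0,0],
  [0,3,0,0,0,0,0],
  [0,3,0,0,0,0,0],
  [0,3,0,0,0,0,0],
  [0,3,0,0,0,0,0],
  [0,1.3,0,0,0,0,0],
])

```text
time: 19.93
tcp_pos: [0.4589, -0.0265, 0.1591]
orientation: [[-1.0, 0.007, 0.001], [0.007, 1.0, -0.004], [-0.001, -0.004, -1.0]]
contact_force: [-0.0, -0.8, -0.2]
gripper_width: 1.004
```

Emit:
send_rows([
  [0,0,0,0,0,0,0],
  [0,0,0,0,0,0,0],
])

```text
time: 20.1
tcp_pos: [0.4587, -0.0238, 0.1585]
orientation: [[-1.0, 0.002, 0.001], [0.002, 1.0, -0.004], [-0.001, -0.004, -1.0]]
contact_force: [0.3, 0.1, 0.5]
gripper_width: 1.001
```

```bash
python3 - <<'E'
from station import robot
from h import *
c=robot.camera("wrist"); cv2.imwrite(f"pics/wrist11.png",c["pixels"])
s=robot.sense(); print(s["tcp_pos"],s["orientation"],s["contact_force"])
E
```

```text
[ 0.45873773 -0.02410726  0.15851945] [[-9.99996134e-01  2.68916564e-03  7.07053665e-04]
 [ 2.68632659e-03  9.99988447e-01 -3.98607970e-03]
 [-7.17764725e-04 -3.98416492e-03 -9.99991806e-01]] [-0.03586069  0.35503172 -0.65538979]
```

View pics/wrist11.png

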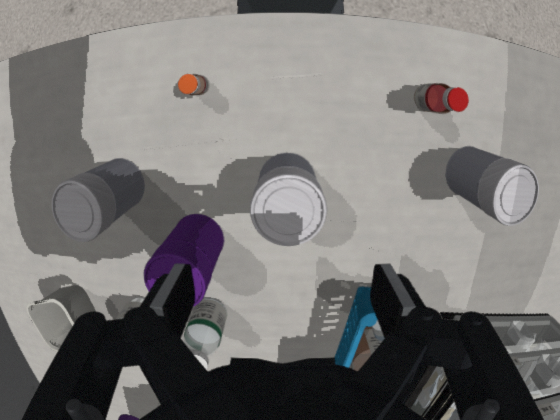

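All three tins stand. The middle lid is at (288,211), so I need about +4 mm in y.

Emit:
send_rows([
  [0.1,0.4,0,-0.2,0,0,0],
  [0,0,0,0,0,0,0],
  [0,0,2,0,0.1,0,0],
  [0,0,2,0,0.1,0,0],
  [0,0,1.5,0,0.1,0,0],
  [0,0,0,0,0,0,0],
])

```text
time: 20.65
tcp_pos: [0.4585, -0.0243, 0.1022]
orientation: [[-1.0, 0.009, -0.003], [0.009, 1.0, -0.001], [0.003, -0.001, -1.0]]
contact_force: [0.3, -0.2, 0.3]
gripper_width: 0.999
```

Emit:
send_rows([
  [0.2,0.5,0.2,0,0,-0.4,0],
  [0,0,1.5,0,0,0,0],
  [0,0,2,0,0.1,0,0],
  [0,0,1.5,0,0.1,0,0],
  [0,0,1,0,0.1,0,0],
  [0,0,0,0,0,0,0],
])

```text
time: 21.15
tcp_pos: [0.4579, -0.0207, 0.0425]
orientation: [[-1.0, 0.005, -0.003], [0.005, 1.0, -0.001], [0.003, -0.001, -1.0]]
contact_force: [-0.6, 0.3, -0.1]
gripper_width: 0.998
```

```bash
python3 - <<'E'
from station import robot
from h import *
c=robot.camera("wrist"); cv2.imwrite(f"pics/wrist12.png",c["pixels"])
s=robot.sense(); print(s["tcp_pos"],s["orientation"],s["contact_force"])
E
```

```text
[ 0.45837136 -0.02066298  0.04357312] [[-9.99986315e-01  4.95102038e-03 -1.69031354e-03]
 [ 4.95244490e-03  9.99987384e-01 -8.39609697e-04]
 [ 1.68613529e-03 -8.47969392e-04 -9.99998219e-01]] [-0.08500814  0.28436279  0.27549684]
```

View pics/wrist12.png

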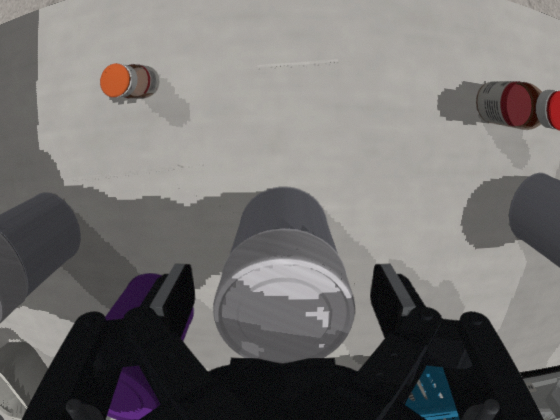

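Tin centred at (284,310). Closing, then lifting about 20 cm.

Emit:
send_rows([
  [0,0,0.2,0,0,0,0],
  [0,0,0,0,0,0,1],
  [0,0,0,0,0,0,1],
  [0,0,0,0,0,0,1],
  [0,0,0,0,0,0,1],
  [0,0,0,0,0,0,1],
  [0,0,0,0,0,0,1],
  [0,0,0,0,0,0,1],
  [0,0,0,0,0,0,1],
  [0,0,0,0,0,0,1],
  [0,0,0,0,0,0,1],
])

```text
time: 22.12
tcp_pos: [0.4601, -0.0205, 0.0453]
orientation: [[-1.0, 0.005, 0.003], [0.005, 1.0, -0.001], [-0.003, -0.001, -1.0]]
contact_force: [-0.9, 0.9, -2.7]
gripper_width: 0.62
```

Emit:
send_rows([
  [0,0,-0.5,0,0,0,1],
  [0,0,-1,0,0,0,1],
  [0,0,-2,0,0,0,1],
  [0,0,-2,0,0,0,1],
  [0,0,-2,0,0,0,1],
  [0,0,-2,0,0,0,1],
  [0,0,-2,0,0,0,1],
  [0,0,-2,0,0,0,1],
  [0,0,-2,0,0,0,1],
  [0,0,-2,0,0,0,1],
  [0,0,-1,0,0,0,1],
  [0,0,-0.5,0,0,0,1],
])

```text
time: 23.12
tcp_pos: [0.455, -0.0206, 0.2461]
orientation: [[-1.0, 0.005, -0.008], [0.005, 1.0, -0.001], [0.008, -0.001, -1.0]]
contact_force: [-0.0, -0.7, -6.6]
gripper_width: 0.62
```

Emit:
send_rows([
  [0,0,0,0,0,0,1],
  [0,0,0,0,0,0,1],
  [0,0,0,0,0,0,1],
  [0,0,0,0,0,0,1],
])

```text
time: 23.45
tcp_pos: [0.4547, -0.0206, 0.2464]
orientation: [[-1.0, 0.005, -0.008], [0.005, 1.0, -0.001], [0.008, -0.001, -1.0]]
contact_force: [-0.5, 1.0, -7.2]
gripper_width: 0.62
```

```bash
python3 - <<'E'
from station import robot
from h import *
for n in ("side","scene"):
    c=robot.camera(n); cv2.imwrite(f"pics/{n}13.png",c["pixels"])
s=robot.sense(); print(s["tcp_pos"],s["orientation"],s["contact_force"],s["gripper_width"],s["joint_vel"])
E
```

```text
[ 0.45468125 -0.02059338  0.24628219] [[-9.99948158e-01  5.35603903e-03 -8.65988087e-03]
 [ 5.36260287e-03  9.99985351e-01 -7.34917619e-04]
 [ 8.65581776e-03 -7.81319021e-04 -9.99962232e-01]] [ 0.10814255  0.18130446 -6.04650291] 0.6199689768271196 [ 8.08813957e-04 -1.65699840e-03  5.45904829e-03  3.62940462e-04
 -3.47673866e-05  9.53032684e-05]
```

View pics/side13.png

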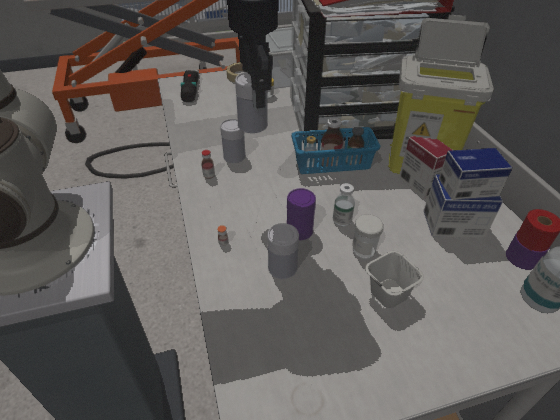

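View pics/scene13.png

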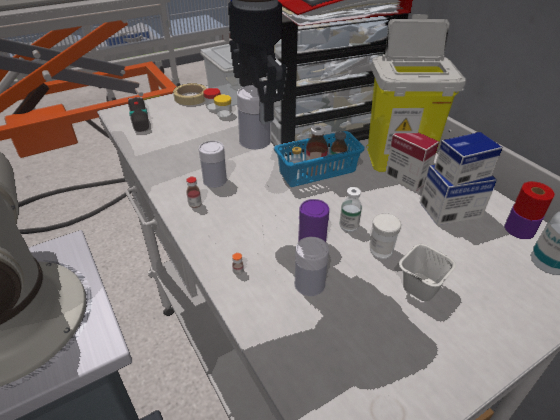

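The views show the middle tin held upright at side (251,105), with the left tin at (233,142) and the right at (283,251) standing. The bystanders haven't moved. The underside is about 20 cm up (TCP rose from 0.045 to 0.246). Handing in.

```bash
python3 - <<'E'
from station import robot
print(robot.job_done())
s=robot.sense(); print(s["time"],s["tcp_pos"],s["contact_force"],s["gripper_width"])
E
```

```text
the job is handed in; nothing more can be done
None
the job is handed in; nothing more can be done
```

The heaviest tin is the middle one. The job was handed in at about 23.5 s with the gripper holding that tin upright, its underside about 20 cm above the counter.

I lifted the left, middle and right tins about 5 cm each, in that order. Each was set down and released before the next was taken.

| Tin | Measured weight |
|---|---|
| Left | about 2.2 N |
| Middle | about 7.4 N |
| Right | about 2.7 N |

**Last checks:**
- **Hold:** the tool was tilted about 0.5° and the joints were nearly still. The grip width held at 0.62, and the force read about 6–7 N.
- **Other objects:** the side and scene pictures show the left and right tins standing. By eye, the vials, pot, tub and purple look-alike are where they started.

**What disagreed:**
- **Left tin position:** the fixed cameras put it up to 8 mm from where the wrist camera did. I used the wrist value, and the grasp was good.
- **Middle tin weight:** 7.4 N is slightly above the 7.0 N the stated limit of 0.71 kg would give. I put that down to sensor noise or bias.
- **Setting down the middle tin:** it was pressed briefly onto the counter with about 10 N down and 10 N sideways. It still stood upright afterwards.
- **After hand-in:** my last state reading was refused, so nothing was measured after that point.

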